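# Clamp the well plate on the shaker

### The job

The deep-well plate is standing in the bench shaker but is not clamped yet. With a finger, push the yellow clamp strap round by its blue post until it lies fully home across the plate, and only then push the red cam lever all the way down so that it locks the strap. Just push: leave the plate seated in its nest, leave the tube rack, bottle and dishes where they stand, and finish clear of everything.

Things in the scene. Friction and masses are not known exactly. Their poses are not given: they have to be found in the camera images.
- shaker: Bench plate shaker, fixed: white housing 200 x 270 mm with an aluminium platform, platform top 63 mm above the bench. Origin: centre of its underside, on the bench. Its x points across its short side, away from the control panel (on its -x face), y along its long side, z up; turned by up to 0.35 rad. The strap's pivot is at its +y end, the cam lever at its -y end.
- strap_pivot (a point): Point on the strap's upright hinge axis at the height of the strap's underside: (0, 90, 112) mm in the shaker's frame. Its axes are the shaker's. The strap is a yellow-painted bar reaching 186 mm from this axis, 24 mm wide and 8 mm thick, its top 120 mm above the bench, 13 mm above the plate's top.
- strap (a joint): Swing of the clamp strap, rad. 0 = fully home against its stop: the strap lies across the plate along the shaker's -y. It grows as the strap opens, clockwise seen from above: at 1.57 it points along the shaker's -x. Starts between 1.2 and 1.9, can reach 2.1. Friction of about 0.07 N m (under 1 N at the blue post) keeps it where it is left.
- strap_post (a point): Centre (half-way up) of the blue post on the strap, an upright cylinder 16 mm in diameter and 36 mm tall, from 120 to 156 mm above the bench, 95 mm from the strap's hinge axis, on the strap's centre line. It moves with the strap. Its x is square to the strap (the way the post moves as the strap closes), its y runs along the strap towards the hinge.
- lever_pivot (a point): Centre of the cam lever's hinge pin, (30, -88, 137) mm in the shaker's frame; the pin runs along the shaker's y. Its axes are the shaker's. A dark column holds it, from 13 to 41 mm along the shaker's x, 34 mm wide, cheeks up to 147 mm high. A lug under the lever, 53 mm from the pin, drops beside the strap; if the strap is over 2 degrees from home the lug lands on it.
- cam_lever (a joint): Angle of the red cam lever above level, rad. 0 = fully down: it lies level along the shaker's -x, over the strap's end. At 1.57 it would stand upright; it starts between 0.9 and 1.25, leaning to the shaker's -x, and can reach 1.5. It is pushed down from its upper, +x side. Friction of about 0.14 N m (2 N at the paddle) keeps it where it is left.
- lever_paddle (a point): Middle of the upper face of the lever's paddle, 85 mm out from the hinge pin and 6 mm above the lever's centre line. The paddle is 45 mm long (60 to 105 mm from the pin), 24 mm wide, 12 mm thick; nearer the pin the lever is 16 mm wide, 10 mm thick. It moves with the lever: its z points out of the upper face, its -x out along the lever.
- plate_center (a point): Centre of the loose white 24-well deep-well plate, 128 mm along the shaker's y, 85.5 mm along its x and 44 mm tall (top 107 mm above the bench), standing in the nest between 12 mm high corner stops at the middle of the shaker. About 0.2 kg. To be left in place.
- tube_rack_center (a point): Bystander: yellow and white tube rack, 75 x 150 mm, with three pink tubes with lime caps, 107 mm tall at the caps; a single loose piece. Point at the middle of its plan, 30 mm above the bench.
- bottle_center (a point): Bystander: loose amber bottle with a black cap, 64 mm in diameter, 125 mm tall. Point on its axis, 60 mm above the bench.
- dishes_center (a point): Bystander: loose stack of three pink Petri dishes, a single piece, 91 mm in diameter, 47 mm tall. Point on its axis, 23 mm above the bench.

How it is judged:
By the outcome, as a careful person would: the job done as asked, in the order asked, and still so for the second after the job is handed in, with the robot touching nothing.
It also fails if it takes over 45 s, if anything falls off the work surface, if the arm or the gripper's body presses on something with over 40 N, if the wrist force passes 120 N, or if a joint passes its speed limit or range.

### The arm

A 7-joint arm with a two-finger parallel gripper is mounted at the origin on the work surface. World frame = base frame: x ahead of the robot, y to its left, z up, the work surface at z = 0. Lengths are in m, angles in rad, forces in N, time in s.
With the tool pointing down it reaches from about 0.35 to 0.9 m from the base axis. Payload 19.9 kg.
Tool frame: the origin (TCP) lies at the centre of the arm's flange, where the gripper is bolted on; the fingertips stand 199 mm ahead of it and the grasp point (between the pads) lies ctrl.tcp_to_grasp ahead of it (ctrl.tcp_to_grasp is the distance from the TCP to the grasp point, in m); z points along the fingers, y is the line along which they close (so a half turn about z gives the same grasp; the last joint's range is limited). The gripper opens to 94 mm and grips with 3 to 60 N. Pads are 16 mm wide; open, the fingers measure 119 mm over their backs; the gripper's body (75 mm by 177 mm) begins 78 mm behind the grasp point.
Start: joints at [-1.323, 0.417, -0.01, 1.614, 0.005, 1.111, -0.053], TCP at [0.178, 0.599, 0.405] pointing down, gripper open.
Joint ranges: [-2.81, 2.81], [-0.39, 2.02], [-1.27, 1.25], [0.06, 2.57], [-1.19, 4.33], [0.19, 2], [-2.82, 2.82]. Speed limits (rad/s): [1.89, 1.89, 2.39, 2.39, 3.01, 3.01, 3.01].

### API

Orientations are given as a unit quaternion [x, y, z, w].
In Python, from workcell import ctrl, imaging gives the robot as it stands.
- The arm moves only by the tool send_rows, never from a script. Its argument "motion" is text: rows parted by semicolons, each of 7 numbers parted by spaces: the opening, from 0 (shut) to 1 (fully open), then the shift along the tool's x, y, z each as a share of 0.15 m, from -1 to 1, then the turn, a rotation vector about the tool's x, y, z each as a share of 2 pi rad, from -1 to 1. In form: gripper tx ty tz rx ry rz; .... A call has 1 to 8 rows; each row shifts and turns the commanded pose from where the row before left it, along the tool's axes as they then stand; what a row does not reach is not made up. A row lasts 1/12 s, in which the tool goes at most 41.7 mm and 7.16 degrees, less where a joint would pass 70% of its speed; a pose out of reach is approached as far as the arm can. A call with a number of a shift or a turn outside -1 to 1 is refused whole. A call with a gripper value outside its range is refused whole. The fingers move at their own pace and stop on an object; "squeeze" is the grip in N (left out, the last holds). Time passes only in rows, so rows that do not move let the fingers close. It gives the time, the measured TCP pose, the force, the opening and the grip force at its end, in the units of the state.
- ctrl.get_obs(): the state, without advancing time (a new reading comes with each control period).
- imaging.grab_frame(name): name is "side" or "top"; returns the picture (480x640x3 uint8, red, green, blue); there is no depth.
- imaging.calibration(name): a dict with "K" (3x3 intrinsics, pixels), "k1" (the pictures are not rectified: a ray, as slopes to the right and down, at radius r is drawn at 1 + k1 r^2 times it, then the intrinsics apply), "origin" and "attitude" of the camera in the world. Camera axes: x right, y down, z forward; pixel columns grow to the right and rows downward; lengths in m; the calibration is good to about 2 mm. A picture is of the moment at which its call begins. calibration takes no time and is no camera call.
- ctrl.sign_off(): hands the job in; it is judged then, once.
The state is a dict: "time_s": time; "qpos": joint angles; "dq": joint speeds; "effort": joint torques, N m; "tool_pos": TCP position; "ee_rot": TCP orientation; "force": force on the tool from outside, world axes, zero at the start; "torque": the same for the moment, N m; "finger_gap": opening from 0.0 (shut) to 1.0 (fully open); "finger_force": force on a finger pad.
Only numpy, scipy, OpenCV 4.12 (cv2) and the standard library are available. Lean on these libraries where they do the work, as an engineer would, in place of code of your own. Each camera call takes 0.05 s, during which the arm holds its last target. There are 200 camera calls.

## Working session

There is one attempt and no reset: what is moved stays moved. The work goes in short steps, Python scripts to look and compute and a tool call to move; the robot and the scene stay as the last step left them, time stands still between calls to the robot, and variables do not carry over. Pictures are saved under pics/ and viewed, at most 10 in all, crops included, and the job is handed in when it is done.

Besides the shell and the picture viewer there is one more tool, called after "Emit:" as a command line: name --argument value ..., lists and objects as JSON in quotes. send_rows: Moves the arm, as the interface text tells. Its arguments: {"type":"object","properties":{"motion":{"type":"string"},"squeeze":{"type":"number"}},"required":["motion"]}

```bash
mkdir -p pics; ls; python3 - <<'E'
from workcell import ctrl, imaging
import cv2,numpy as np
for n in("side","top"):
    im=imaging.grab_frame(n); cv2.imwrite(f"pics/{n}0.png",im[:,:,::-1]); 
    c=imaging.calibration(n); print(n,c)
print(ctrl.get_obs(), ctrl.tcp_to_grasp)
E
```

```text
pics
side {'K': array([[506.888987  ,   0.        , 320.96709629],
       [  0.        , 506.888987  , 236.2969794 ],
       [  0.        ,   0.        ,   1.        ]]), 'k1': -0.11418638367718546, 'origin': array([ 0.24233888, -0.5329195 ,  0.82814914]), 'attitude': array([ 0.88257172, -0.28392548,  0.12411045, -0.35362419])}
top {'K': array([[452.48726318,   0.        , 328.09872067],
       [  0.        , 452.48726318, 237.16402759],
       [  0.        ,   0.        ,   1.        ]]), 'k1': -0.06058584960783521, 'origin': array([0.49375379, 0.02942912, 1.05153191]), 'attitude': array([-0.69747524,  0.71187202, -0.04915691,  0.06595536])}
{'time_s': 0.1, 'qpos': array([-1.32348961,  0.4179123 , -0.01028712,  1.61411656,  0.00471291,
        1.11068631, -0.0530018 ]), 'dq': array([ 0.00063548, -0.00461874, -0.00105123, -0.00112855,  0.00108359,
        0.00200276, -0.00040501]), 'effort': array([ 2.56620806e-03, -8.52585483e+01,  6.39900304e-01, -4.26694357e+01,
       -4.90169961e-02,  1.66534376e-02,  5.96312043e-05]), 'tool_pos': array([0.17797473, 0.59899817, 0.40408795]), 'ee_rot': array([ 1.43903277e-01,  9.89591605e-01, -5.49065533e-04, -2.74924497e-05]), 'force': array([-0.69449147, -1.29456968,  0.07765814]), 'torque': array([-0.03250569, -0.01246625, -0.01891246]), 'finger_force': 0.0, 'finger_gap': 1.0013763132195335} 0.1804
```

View pics/side0.png

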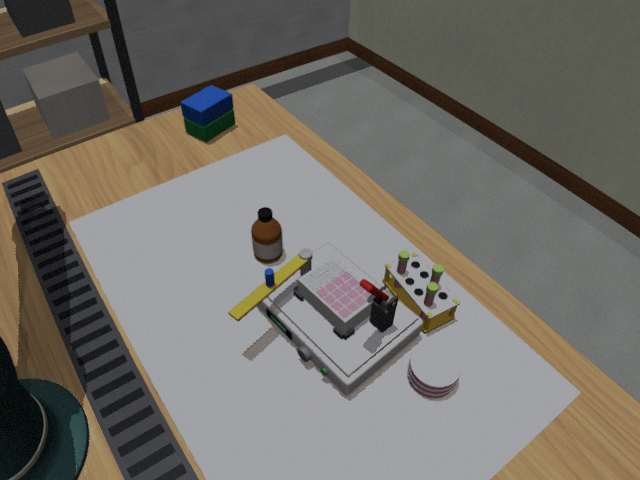

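View pics/top0.png

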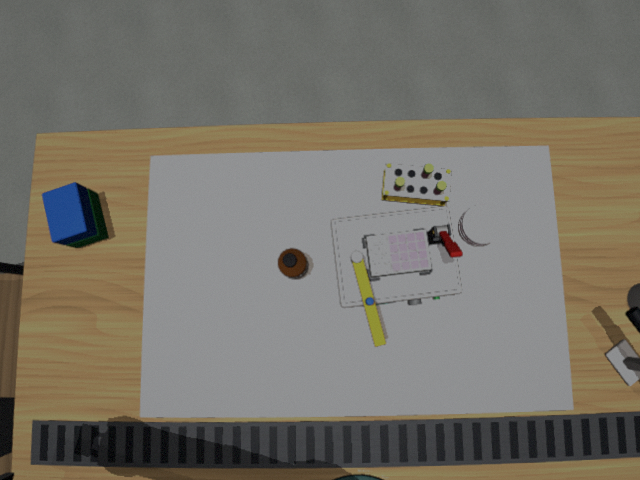

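The top view shows the strap running from its pivot at (357,257) to its tip at (379,344), with the blue post at (370,300). The red lever is at (450,243), the rack at (417,183), the dishes at (478,227) and the bottle at (292,262). World +x points up in this picture and +y points left.

```bash
cat > h.py <<'E'
import cv2,numpy as np
from scipy.spatial.transform import Rotation as R
from workcell import ctrl, imaging
def ray(n,uv):
    c=imaging.calibration(n); k=c["k1"]
    d=cv2.undistortPoints(np.array(uv,float).reshape(-1,1,2),c["K"],np.array([k,0,0,0,0.]))[:,0]
    return c["origin"],R.from_quat(c["attitude"]).apply(np.c_[d,np.ones(len(d))])
def plane(n,uv,z):
    o,d=ray(n,uv); return o+d*((z-o[2])/d[:,2])[:,None]
def tri(a,b):
    o1,d1=ray("top",[a]);o2,d2=ray("side",[b]);A=np.c_[d1[0],-d2[0]]
    s=np.linalg.lstsq(A,o2-o1,rcond=None)[0];p,q=o1+s[0]*d1[0],o2+s[1]*d2[0]
    return (p+q)/2,np.linalg.norm(p-q)
def mask(n,col,box,im=None):
    im=imaging.grab_frame(n) if im is None else im
    h=cv2.cvtColor(im,cv2.COLOR_RGB2HSV);H,S,V=[h[...,i].astype(int) for i in range(3)]
    m={"blue":(abs(H-112)<14)&(S>140)&(V>60),"yellow":(abs(H-27)<6)&(S>170)&(V>80),"red":((H<6)|(H>174))&(S>170)&(V>70)}[col]
    x0,y0,x1,y1=box;o=np.zeros(m.shape,np.uint8);o[y0:y1,x0:x1]=m[y0:y1,x0:x1]
    n_,l,s,_=cv2.connectedComponentsWithStats(o)
    if n_<2: return np.zeros((0,2)),im
    k=1+np.argmax(s[1:,4]);ys,xs=np.where(l==k);return np.c_[xs,ys].astype(float),im
def ends(p):
    c=p.mean(0);u=np.linalg.svd(p-c,full_matrices=False)[2][0];t=(p-c)@u
    return c+u*t.min(),c+u*t.max()
E
python3 - <<'E'
from h import *
np.set_printoptions(precision=4,suppress=True)
T={"top":imaging.grab_frame("top"),"side":imaging.grab_frame("side")}
B={"blue":{"top":(340,270,400,330),"side":(250,255,290,300)},"yellow":{"top":(340,240,400,360),"side":(220,240,320,325)},"red":{"top":(425,215,480,270),"side":(350,270,400,310)}}
D={}
for c in B:
    for n in B[c]:
        p,_=mask(n,c,B[c][n],T[n]);D[c,n]=p;print(c,n,len(p),p.mean(0),*ends(p))
print("post tri",tri(D["blue","top"].mean(0),D["blue","side"].mean(0)))
print("red tri",tri(D["red","top"].mean(0),D["red","side"].mean(0)))
print("post top plane",plane("top",[D["blue","top"].mean(0)],.15))
for n in("top","side"):print("strap ends",plane(n,ends(D["yellow",n]),.12 if n=="top" else .118))
cv2.imwrite("pics/a.png",np.hstack([cv2.resize(T["top"][150:320,320:500],None,fx=2.2,fy=2.5,interpolation=2),cv2.resize(T["side"][235:405,230:410],None,fx=2.2,fy=2.5,interpolation=2)])[:,:,::-1])
E
```

```text
blue top 40 [369.2   300.925] [366.5813 302.8083] [371.958  298.9415]
blue side 58 [268.6034 272.9483] [268.5625 268.9736] [268.6659 279.0137]
yellow top 4 [382.75 342.25] [381.85 342.55] [383.95 341.85]
yellow side 33 [264.4848 294.697 ] [271.7355 287.7249] [255.4084 303.4247]
red top 228 [450.7851 245.1886] [441.56   231.6193] [458.2597 256.1832]
red side 110 [369.1273 286.2   ] [360.6147 281.7345] [388.3702 296.2943]
post tri (array([ 0.5126, -0.0291,  0.1486]), np.float64(0.0008508043532584223))
red tri (array([ 0.6104, -0.1825,  0.1996]), np.float64(0.006718983720485818))
post top plane [[ 0.513  -0.0292  0.15  ]]
strap ends [[ 0.4299 -0.054   0.12  ]
 [ 0.4312 -0.0583  0.12  ]]
strap ends [[ 0.5108 -0.0384  0.118 ]
 [ 0.4692 -0.0513  0.118 ]]
```

View pics/a.png

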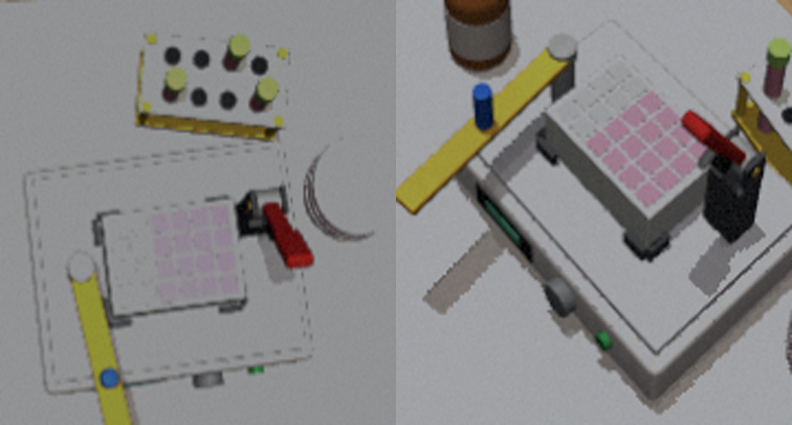

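The crop shows the strap pivot cap at top pixel (357,257). The plate corners, in crop pixels, are about (102,214), (237,197), (243,298) and (110,313). The lever hinge is at about (263,205).

```bash
sed -i 's/(abs(H-27)<6)&(S>170)&(V>80)/(abs(H-27)<6)\&(S>120)\&(V>60)/' h.py
python3 - <<'E'
from h import *
np.set_printoptions(precision=4,suppress=True)
c=lambda L:[[320+x/2.2,150+y/2.5] for x,y in L]
P=plane("top",c([(102,214),(237,197),(243,298),(110,313)]),.107)
print("plate",P,P.mean(0)); 
for i in range(4):
    d=P[(i+1)%4]-P[i];print(np.linalg.norm(d),np.degrees(np.arctan2(d[1],d[0])))
E_=plane("top",c([(30,175),(278,142),(312,357),(48,392)]),.05);print("housing",E_,E_.mean(0))
for i in range(4):
    d=E_[(i+1)%4]-E_[i];print(np.linalg.norm(d),np.degrees(np.arctan2(d[1],d[0])))
print("pivot cap",plane("top",c([(82,267)]),.125), "tri",tri([357.3,256.8],[230+563/2.2,235+46/2.5]))
im=imaging.grab_frame("top");p,_=mask("top","yellow",(340,240,400,360),im)
print(len(p),plane("top",ends(p),.12)); q=np.array(p)
e=plane("top",ends(p),.12); d=e[0]-e[1];print(np.linalg.norm(d),np.degrees(np.arctan2(d[1],d[0])))
print("rack",plane("top",c([(138,125),(290,138),(290,48),(145,32)]),.06)[:, :2])
print("bottle",plane("top",[(291,261)],.125),"dishes",plane("top",[(478,227)],.047))
print("lever hinge",plane("top",c([(265,200)]),.14),"red ends",tri([441.6,231.6],[388.4,296.3]),tri([458.3,256.2],[360.6,281.7]))
E
```

```text
plate [[ 0.6508 -0.0304  0.107 ]
 [ 0.6625 -0.1607  0.107 ]
 [ 0.5768 -0.1619  0.107 ]
 [ 0.567  -0.0354  0.107 ]] [ 0.6143 -0.0971  0.107 ]
0.13081745957001809 -84.88605913860141
0.08574505635468067 -179.24458364203426
0.1268792054570674 94.40494842843717
0.08396638020772869 3.361064897055172
housing [[ 0.6977  0.0386  0.05  ]
 [ 0.7223 -0.2172  0.05  ]
 [ 0.5283 -0.2397  0.05  ]
 [ 0.5035  0.0246  0.05  ]] [ 0.6129 -0.0984  0.05  ]
0.25696313774273016 -84.49887542694037
0.1953455623507335 -173.39564968515785
0.2654161015920924 95.35166002496187
0.19467350002110784 4.1203691538798735
pivot cap [[ 0.6041 -0.0092  0.125 ]] tri (array([ 0.676 , -0.138 ,  0.2445]), np.float64(0.3167526618073067))
887 [[ 0.5963 -0.0096  0.12  ]
 [ 0.4256 -0.0505  0.12  ]]
0.1755956266942421 13.462794508405262
rack [[ 0.7389 -0.0728]
 [ 0.7234 -0.2272]
 [ 0.8074 -0.2328]
 [ 0.826  -0.0835]]
bottle [[0.5982 0.1276 0.125 ]] dishes [[ 0.6748 -0.2866  0.047 ]]
lever hinge [[ 0.6535 -0.18    0.14  ]] red ends (array([ 0.6522, -0.1833,  0.1401]), np.float64(0.004551112306452373)) (array([ 0.5856, -0.1868,  0.2329]), np.float64(0.005809698969430711))
```

Emit:
send_rows --motion "0 -0.19 -0.19 0 0 0 0;0 -0.19 -0.19 0 0 0 0;0 -0.19 -0.19 0 0 0 0;0 -0.19 -0.19 0 0 0 0;0 -0.19 -0.19 0 0 0 0;0 -0.19 -0.19 0 0 0 0;0 -0.19 -0.19 0 0 0 0;0 -0.19 -0.19 0 0 0 0"

```text
time_s: 0.92
tool_pos: [0.3321, 0.3137, 0.4048]
ee_rot: [0.144, 0.99, 0.0, 0.0]
force: [1.0, 0.2, 0.3]
finger_gap: 0.465
finger_force: 0.0
```

Emit:
send_rows --motion "0 -0.19 -0.19 0 0 0 0;0 -0.19 -0.19 0 0 0 0;0 -0.19 -0.19 0 0 0 0;0 -0.19 -0.19 0 0 0 0;0 -0.19 -0.19 0 0 0 0;0 -0.19 -0.19 0 0 0 0;0 -0.19 -0.19 0 0 0 0;0 0 0 0 0 0 0.019"

```text
time_s: 1.58
tool_pos: [0.4682, 0.0612, 0.4051]
ee_rot: [0.2, 0.98, -0.001, 0.001]
force: [-0.3, -0.7, 0.0]
finger_gap: 0.009
finger_force: 0.0
```

Emit:
send_rows --motion "0 0 0 0 0 0 0.0195;0 0 0 0 0 0 0.0195;0 0 0 0 0 0 0.0195;0 0 0 0 0 0 0.0195;0 0 0 0 0 0 0.0195;0 0 0 0 0 0 0.0195;0 0 0 0 0 0 0.0195;0 0 0 0 0 0 0.0195"

```text
time_s: 2.25
tool_pos: [0.466, 0.0676, 0.4047]
ee_rot: [0.642, 0.767, -0.0, 0.0]
force: [-0.0, 0.9, -1.1]
finger_gap: 0.003
finger_force: 0.0
```

Emit:
send_rows --motion "0 0 0 0 0 0 0.0195;0 0 0 0 0 0 0.0195;0 0 0 0 0 0 0.0195;0 0 0 0 0 0 0.0195;0 0 0 0 0 0 0.0195;0 0 0 0 0 0 0.0195;0 0 0 0 0 0 0.0195;0 0 0 0 0 0 0.0195"

```text
time_s: 2.92
tool_pos: [0.466, 0.0676, 0.4047]
ee_rot: [0.927, 0.374, 0.0, -0.0]
force: [0.1, 0.1, 0.3]
finger_gap: 0.006
finger_force: 0.0
```

Emit:
send_rows --motion "0 0 0 0 0 0 0.0195;0 0 0 0 0 0 0.0195;0 0 0 0 0 0 0.0195;0 0 0 0 0 0 0.0195;0 0 0 0 0 0 0;0 0 0 0 0 0 0"

```text
time_s: 3.42
tool_pos: [0.466, 0.0677, 0.4047]
ee_rot: [0.99, 0.143, -0.0, 0.0]
force: [-0.4, -0.3, -0.2]
finger_gap: 0.002
finger_force: 0.0
```

```bash
cat > st.py <<'E'
from h import *
import sys
np.set_printoptions(precision=4,suppress=True)
def st(goal=None):
    o=ctrl.get_obs();r=R.from_quat(o["ee_rot"]);M=r.as_matrix()
    print("t",o["time_s"],"pos",o["tool_pos"],"z",M[:,2],"yaw y",np.degrees(np.arctan2(M[1,1],M[0,1])),"F",o["force"],"gap",o["finger_gap"],"q",o["qpos"])
    if goal is not None: print("tool shares to goal",M.T@(np.array(goal)-o["tool_pos"])/.15)
if __name__=="__main__": st([float(a) for a in sys.argv[1:4]] or None)
E
python3 st.py .504 .004 .334
```

```text
t 3.4167 pos [0.466  0.0677 0.4047] z [-0.     -0.0001 -1.    ] yaw y -73.54727795082948 F [-0.4038 -0.2549 -0.1504] gap 0.0021005455244726213 q [-0.8276  0.1617  0.6855  2.0016 -0.1199  1.0177 -1.3689]
tool shares to goal [0.1229 0.4789 0.4712]
```

Emit:
send_rows --motion "0 0.031 0.11 0.118 0 0 0;0 0.031 0.11 0.118 0 0 0;0 0.031 0.11 0.118 0 0 0;0 0.031 0.11 0.118 0 0 0;0 0 0 0 0 0 0;0 0 0 0 0 0 0"

```text
time_s: 3.92
tool_pos: [0.5023, 0.0087, 0.3332]
ee_rot: [0.99, 0.142, -0.001, 0.0]
force: [0.2, 1.0, -0.6]
finger_gap: 0.006
finger_force: 0.0
```

```bash
python3 - <<'E'
from st import *
st([.504,.004,.334])
im=imaging.grab_frame("side");cv2.imwrite("pics/b.png",cv2.resize(im[120:360,180:500],None,fx=2.4,fy=2.4)[:,:,::-1])
E
```

```text
t 3.9167 pos [0.5023 0.0087 0.3332] z [-0.0017 -0.0011 -1.    ] yaw y -73.67291325445221 F [ 0.1813  1.0477 -0.5654] gap 0.0060760162500053784 q [-0.6435  0.3452  0.6763  2.0006 -0.2751  0.888  -1.1059]
tool shares to goal [ 0.0019  0.0334 -0.0051]
```

View pics/b.png

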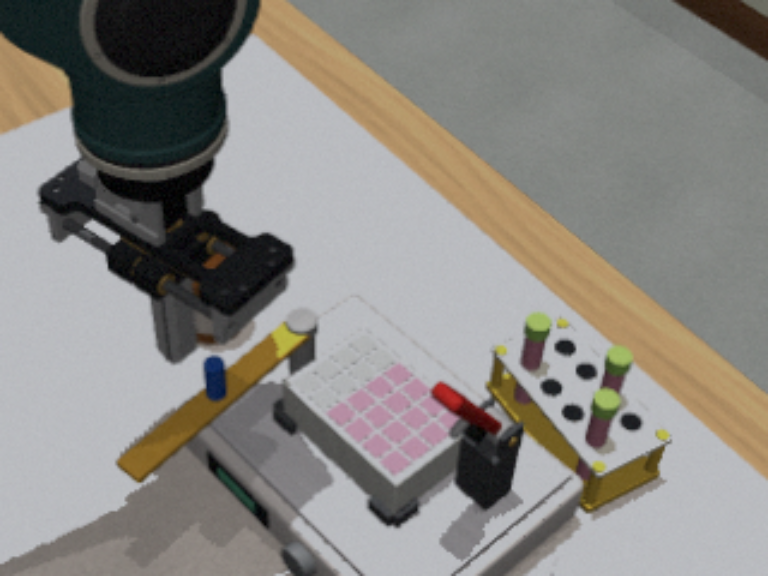

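The fingertip hangs behind the post, which is at (215,378) in this crop, and nothing lies in the sweep path. I'll raise 8 mm so the body clears the lever, then sweep.

Emit:
send_rows --motion "0 0 0.05 -0.05 0 0 0;0 0 0.07 0 0 0 0;0 -0.012 0.078 0 0 0 -0.0194;0 -0.012 0.078 0 0 0 -0.0194;0 -0.012 0.078 0 0 0 -0.0194;0 -0.012 0.078 0 0 0 -0.0194;0 -0.012 0.078 0 0 0 -0.0194;0 0 0 0 0 0 0"

```text
time_s: 4.63
tool_pos: [0.5293, -0.0644, 0.3425]
ee_rot: [0.901, 0.434, 0.001, 0.001]
force: [-0.6, -0.9, -0.3]
finger_gap: 0.005
finger_force: 0.0
```

```bash
python3 - <<'E'
from st import *
st()
for n,b in(("top",(330,200,470,340)),("side",(230,230,400,330))):
    im=imaging.grab_frame(n);p,_=mask(n,"blue",b,im);print(n,len(p),p.mean(0) if len(p) else 0, plane(n,[p.mean(0)],.145) if len(p) else 0)
E
```

```text
t 4.6333 pos [ 0.5293 -0.0644  0.3425] z [ 0.0021 -0.0005 -1.    ] yaw y -38.54059976007978 F [-0.6048 -0.8624 -0.2582] gap 0.004821965704378614 q [-0.3937  0.3662  0.5588  1.9188 -0.2406  0.9203 -0.3909]
top 0 0 0
side 121 [300.9008 287.4463] [[ 0.5416 -0.0853  0.145 ]]
```

Emit:
send_rows --motion "0 -0.012 0.078 0 0 0 -0.0194;0 -0.012 0.078 0 0 0 -0.0194;0 -0.012 0.078 0 0 0 -0.0194;0 -0.012 0.078 0 0 0 -0.0194;0 -0.012 0.078 0 0 0 -0.0194;0 -0.008 0.06 0 0 0 -0.015;0 0 0 0 0 0 0;0 0 0 0 0 0 0"

```text
time_s: 5.4
tool_pos: [0.5859, -0.0958, 0.3414]
ee_rot: [0.7, 0.714, 0.0, -0.0]
force: [-0.3, -0.0, -0.5]
finger_gap: 0.006
finger_force: 0.0
```

```bash
python3 - <<'E'
from st import *
st([.5935,-.1055,.342])
im=imaging.grab_frame("side");p,_=mask("side","blue",(230,230,400,330),im);print(len(p),p.mean(0),plane("side",[p.mean(0)],.145))
E
```

```text
t 5.4 pos [ 0.5859 -0.0958  0.3414] z [-0.  0. -1.] yaw y 1.139709773659407 F [-0.3362 -0.0218 -0.494 ] gap 0.005789103803564733 q [-0.196   0.4519  0.3979  1.7655 -0.2072  0.9656  0.3045]
tool shares to goal [-0.0656  0.0497 -0.0037]
119 [338.521  278.5966] [[ 0.606 -0.107  0.145]]
```

Emit:
send_rows --motion "0 -0.065 0 0 0 0 -0.011;0 0 0.03 0 0 0 0;0 0 0.02 0 0 0 0;0 0 0 0 0 0 0"

```text
time_s: 5.78
tool_pos: [0.5935, -0.1052, 0.3413]
ee_rot: [0.675, 0.738, -0.001, -0.001]
force: [-6.9, -1.8, 6.0]
finger_gap: 0.004
finger_force: 3.9
```

Emit:
send_rows --motion "0 0 0.02 0 0 0 0;0 0 0 0 0 0 0"

```text
time_s: 5.95
tool_pos: [0.5951, -0.1053, 0.3409]
ee_rot: [0.675, 0.738, -0.002, -0.003]
force: [-25.5, -1.8, 15.4]
finger_gap: 0.003
finger_force: 12.8
```

Emit:
send_rows --motion "0 0 0.02 0 0 0 0;0 0 0 0 0 0 0"

```text
time_s: 6.12
tool_pos: [0.5967, -0.1054, 0.3407]
ee_rot: [0.675, 0.738, -0.004, -0.005]
force: [-43.2, -1.9, 27.5]
finger_gap: 0.006
finger_force: 22.0
```

```bash
python3 - <<'E'
from st import *
st()
im=imaging.grab_frame("side");p,_=mask("side","blue",(230,230,400,330),im);print(len(p),p.mean(0),plane("side",[p.mean(0)],.145))
E
```

```text
t 6.1167 pos [ 0.5967 -0.1054  0.3407] z [-0.0119  0.0007 -0.9999] yaw y 5.084951648682137 F [-43.1963  -1.8805  27.4686] gap 0.005656306060338808 q [-0.1661  0.475   0.3832  1.7299 -0.2044  0.9884  0.3824]
32 [342.1562 280.4688] [[ 0.6086 -0.1139  0.145 ]]
```

Emit:
send_rows --motion "0 0 -0.1 0 0 0 0;0 0 -0.15 0 0 0 0;0 0 0 -0.2 0 0 0;0 0 0 -0.2 0 0 0;0 0 0 -0.25 0 0 0;0 0 0 -0.25 0 0 0;0 0 0 0 0 0 0;0 0 0 0 0 0 0"

```text
time_s: 6.83
tool_pos: [0.5627, -0.1077, 0.4784]
ee_rot: [0.674, 0.739, 0.001, 0.001]
force: [0.4, 0.1, -0.4]
finger_gap: 0.005
finger_force: 0.0
```

```bash
python3 - <<'E'
from st import *
st([.6515-.033+.001,-.183-.004,.47])
T={}
for n in("top","side"): T[n]=imaging.grab_frame(n)
a=cv2.resize(T["top"][180:330,320:500],(390,400));b=cv2.resize(T["side"][210:360,250:430],(390,400))
cv2.imwrite("pics/c.png",np.hstack([a,b])[:,:,::-1])
p,_=mask("side","blue",(230,230,400,330),T["side"]);q,_=mask("top","blue",(330,200,470,340),T["top"])
print(len(p),len(q),plane("side",[p.mean(0)],.145))
if len(q):print(tri(q.mean(0),p.mean(0)))
y,_=mask("top","yellow",(340,210,470,300),T["top"]);print(len(y),plane("top",ends(y),.12) if len(y) else 0)
E
```

```text
t 6.8333 pos [ 0.5627 -0.1077  0.4784] z [ 0.0038  0.0003 -1.    ] yaw y 5.250103114265047 F [ 0.3943  0.1421 -0.4062] gap 0.004698508970480659 q [-0.2084  0.2763  0.4241  1.6696 -0.121   1.2179  0.3346]
tool shares to goal [-0.5612  0.3287  0.0572]
116 42 [[ 0.6104 -0.1056  0.145 ]]
(array([ 0.6146, -0.1027,  0.1396]), np.float64(0.0026602515071140437))
435 [[ 0.6132 -0.1142  0.12  ]
 [ 0.6068 -0.018   0.12  ]]
```

View pics/c.png

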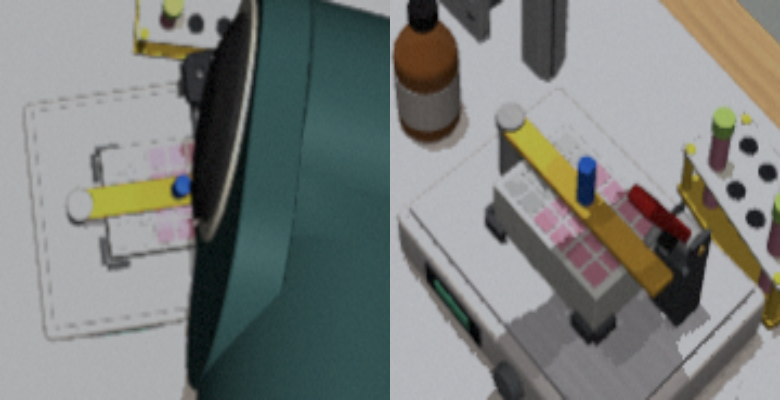

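The strap lies home across the plate: the post measures (0.615,-0.103), against (0.614,-0.104) expected. The plate is still seated and the lever is still up. Next is the lever.

Emit:
send_rows --motion "0 -0.187 0.11 0 0 0 0;0 -0.187 0.11 0 0 0 0;0 -0.187 0.11 0 0 0 0;0 0 0 0.15 0 0 0;0 0 0 0.12 0 0 0;0 0 0 0 0 0 0;0 0 0 0 0 0 0"

```text
time_s: 7.52
tool_pos: [0.6196, -0.187, 0.4345]
ee_rot: [0.673, 0.739, -0.001, -0.001]
force: [0.6, 0.0, 0.9]
finger_gap: 0.007
finger_force: 0.0
```

```bash
python3 - <<'E'
from st import *
st([.6195,-.187,.408])
im=imaging.grab_frame("side");cv2.imwrite("pics/d.png",cv2.resize(im[160:340,280:460],(600,600))[:,:,::-1])
E
```

```text
t 7.5167 pos [ 0.6196 -0.187   0.4345] z [-0.0032  0.0005 -1.    ] yaw y 5.364953984719259 F [0.6415 0.0191 0.8735] gap 0.006599725041996936 q [-0.0658  0.4609  0.4359  1.5312 -0.2025  1.1978  0.4984]
tool shares to goal [-0.0001 -0.0002  0.1765]
```

View pics/d.png

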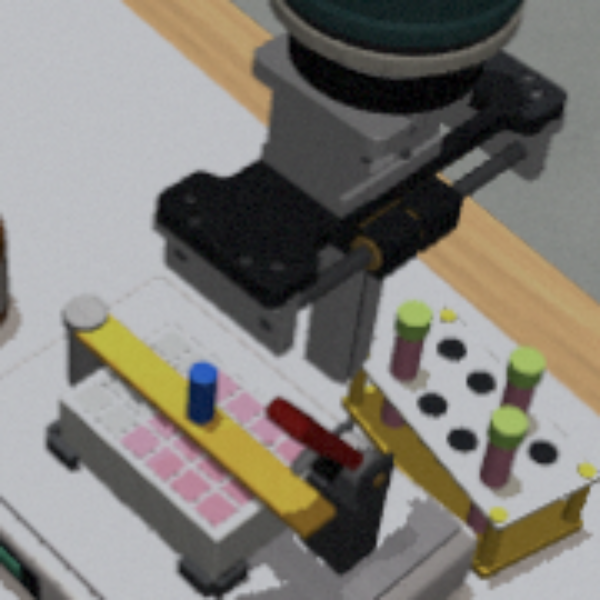

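Emit:
send_rows --motion "0 0 0.016 0.11 0 0 0;0 0 0 0.09 0 0 0;0 0 -0.068 0.049 0 0 0;0 0 -0.059 0.059 0 0 0;0 0 0 0 0 0 0"

```text
time_s: 7.98
tool_pos: [0.6021, -0.1889, 0.3897]
ee_rot: [0.673, 0.739, -0.0, -0.0]
force: [-0.6, 0.2, -0.9]
finger_gap: 0.003
finger_force: 0.0
```

Emit:
send_rows --motion "0 0 -0.049 0.068 0 0 0;0 0 -0.037 0.075 0 0 0;0 0 0 0 0 0 0"

```text
time_s: 8.23
tool_pos: [0.5899, -0.1901, 0.3682]
ee_rot: [0.673, 0.74, -0.0, -0.0]
force: [0.6, -0.4, 0.1]
finger_gap: 0.006
finger_force: 0.0
```

```bash
python3 - <<'E'
from st import *
st([.5780,-.1895,.342])
im=imaging.grab_frame("side");cv2.imwrite("pics/e.png",cv2.resize(im[200:340,300:440],(600,600))[:,:,::-1])
E
```

```text
t 8.2333 pos [ 0.5899 -0.1901  0.3682] z [-0.0004  0.0002 -1.    ] yaw y 5.3916587997102186 F [ 0.6005 -0.4359  0.1116] gap 0.005509120543906434 q [-0.0545  0.4707  0.4252  1.6752 -0.2182  1.0433  0.5344]
tool shares to goal [ 0.0114 -0.0784  0.1745]
```

View pics/e.png

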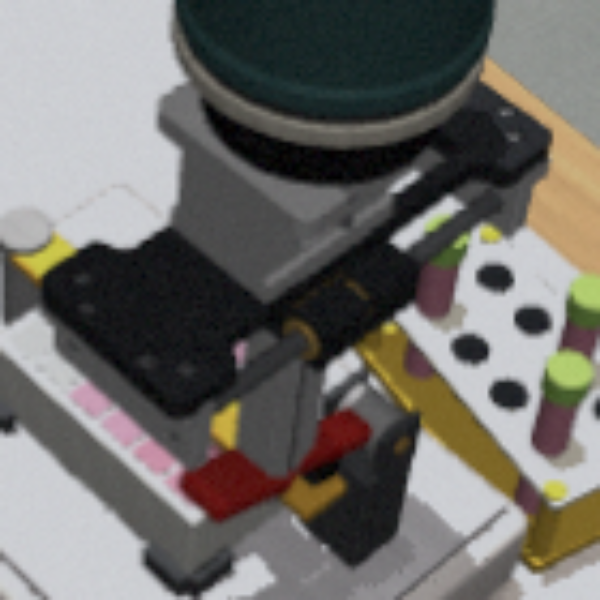

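The lever is following the finger down and is at roughly 15–20°. I'll continue.

Emit:
send_rows --motion "0 0 -0.026 0.07 0 0 0;0 0 -0.016 0.06 0 0 0;0 0 0 0 0 0 0"

```text
time_s: 8.53
tool_pos: [0.5836, -0.1906, 0.3473]
ee_rot: [0.673, 0.74, -0.0, -0.001]
force: [0.4, -0.9, -1.0]
finger_gap: 0.005
finger_force: 0.0
```

Emit:
send_rows --motion "0 0 0 0.03 0 0 0;0 0 0 0.02 0 0 0;0 0 0 0 0 0 0"

```text
time_s: 8.78
tool_pos: [0.584, -0.1911, 0.3419]
ee_rot: [0.673, 0.74, 0.0, -0.0]
force: [-7.3, 1.9, 17.4]
finger_gap: 0.004
finger_force: 8.0
```

Emit:
send_rows --motion "0 0 0 0.015 0 0 0;0 0 0 0 0 0 0;0 0 0 0 0 0 0"

```text
time_s: 9.03
tool_pos: [0.5839, -0.1912, 0.3412]
ee_rot: [0.673, 0.74, 0.0, 0.0]
force: [-15.3, 3.8, 36.9]
finger_gap: 0.005
finger_force: 18.3
```

Emit:
send_rows --motion "0 0 0 0.015 0 0 0;0 0 0 0 0 0 0;0 0 0 0 0 0 0"

```text
time_s: 9.28
tool_pos: [0.5839, -0.1914, 0.3404]
ee_rot: [0.673, 0.74, 0.001, 0.0]
force: [-25.5, 7.7, 59.1]
finger_gap: 0.006
finger_force: 29.3
```

Force climbs steeply while the tip hardly moves, so the lever is on its stop. I'll lift straight up and back towards the robot to clear the view.

Emit:
send_rows --motion "0 0 0 -0.1 0 0 0;0 0 0 -0.2 0 0 0;0 0 0 -0.25 0 0 0;0 0 0 -0.25 0 0 0;0 0 0 -0.2 0 0 0;0 0 -0.2 0 0 0 0;0 0.1 -0.2 0 0 0 0;0 0.2 -0.15 0 0 0 0"

```text
time_s: 9.95
tool_pos: [0.4956, -0.1562, 0.4867]
ee_rot: [0.675, 0.738, -0.0, 0.0]
force: [0.7, 0.6, -0.3]
finger_gap: 0.003
finger_force: 0.0
```

Emit:
send_rows --motion "0 0.25 -0.05 0 0 0 0;0 0.25 0 0 0 0 0;0 0.25 0 0 0 0 0;0 0.25 0 0 0 0 0;0 0.25 0 0 0 0 0;0 0.25 0 0 0 0 0;0 0 0 0 0 0 0;0 0 0 0 0 0 0"

```text
time_s: 10.62
tool_pos: [0.4687, 0.0713, 0.4867]
ee_rot: [0.672, 0.741, -0.0, -0.0]
force: [-0.5, -0.8, -0.4]
finger_gap: 0.004
finger_force: 0.0
```

```bash
python3 - <<'E'
from st import *
st()
T={n:imaging.grab_frame(n) for n in("top","side")}
a=cv2.resize(T["top"][150:320,320:500],(390,400));b=cv2.resize(T["side"][210:380,260:440],(390,400))
cv2.imwrite("pics/f.png",np.hstack([a,b])[:,:,::-1])
for c in("red","blue"):
    q,_=mask("top",c,(340,200,480,290),T["top"]);p,_=mask("side",c,(260,210,440,340),T["side"])
    if len(p) and len(q):print(c,len(p),len(q),tri(q.mean(0),p.mean(0)))
E
```

```text
t 10.6167 pos [0.4687 0.0713 0.4867] z [-0.0001 -0.     -1.    ] yaw y 5.61479394829592 F [-0.5387 -0.8175 -0.365 ] gap 0.0037296175348639077 q [-0.456   0.0649  0.2531  1.8759 -0.0174  1.203  -0.0992]
red 554 398 (array([ 0.5907, -0.1876,  0.136 ]), np.float64(0.0016146041065226541))
blue 92 41 (array([ 0.6147, -0.1023,  0.1417]), np.float64(0.0019938070381613467))
```

View pics/f.png

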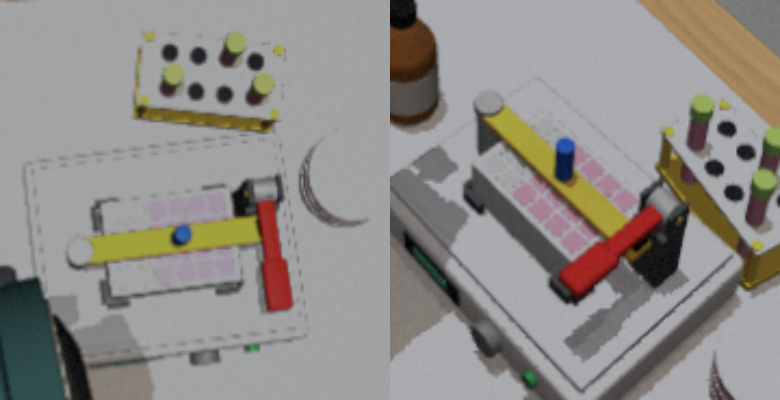

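The strap lies across the plate, the lever is level over its end (red centre at z 0.136, pin at 0.137), and the rack, bottle and dishes haven't moved. The arm is clear, so I'm handing in.

```bash
python3 -c "
from workcell import ctrl
print(ctrl.sign_off())"
```

```text
the job is handed in; nothing more can be done
None
```

The strap was pushed home first and the cam lever then pushed down level over its end; the plate is still seated, the rack, bottle and dishes look unmoved, the arm is clear, and the job was handed in at about 10.7 s.

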